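# Press a glued glass coaster

## Robot

A 6-joint arm with a two-finger parallel gripper is mounted at the origin on the work surface. World frame = base frame: x ahead of the robot, y to its left, z up, the work surface at z = 0. Lengths are in m, angles in rad, forces in N, time in s.
With the tool pointing down it reaches from about 0.35 to 0.775 m from the base axis. Payload 5.5 kg.
Tool frame: the origin (TCP) lies between the finger pads; the fingertips stand 22 mm ahead of it and the grasp point (between the pads) lies 3 mm ahead of it; z points along the fingers, y is the line along which they close (so a half turn about z gives the same grasp; the last joint's range is limited). The gripper opens to 85 mm and grips with 20 to 120 N. Pads are 22 mm wide; open, the fingers measure 114 mm over their backs; the gripper's body (76 mm by 85 mm) begins 54 mm behind the grasp point. The pads swing forward as they close: fully open they stand 13 mm farther back than shut.
Start: joints at [1.106, 0.313, 0.046, 1.304, 0, 1.431], TCP at [0.184, 0.545, 0.253] pointing down, gripper open.
Joint ranges: [-2.76, 2.76], [-0.86, 1.69], [-1.03, 1.26], [-2.2, 2.34], [-1.47, 1.5], [-3.14, 3.14]. Speed limits (rad/s): [2.57, 2.57, 3.14, 3.14, 3.14, 3.14].

## Interface

Orientations are given as a unit quaternion [w, x, y, z].
In Python, from workcell import env gives the robot as it stands.
- The arm moves only by the shell command python3 nudge.py FILE [OPENING] [FORCE], which reads ROWS from the file FILE. ROWS is a JSON list of rows, 1 to 8 of them, each written [[dx, dy, dz], [rx, ry, rz]]: dx, dy, dz in m, then a rotation vector rx, ry, rz in rad; each row is the pose to reach, as a shift and turn from the pose commanded when the command began, along the tool's axes at that moment; what a row does not reach only later rows make up. A row lasts 1/8 s, in which the tool goes at most 0.0625 m and 0.188 rad, less where a joint would pass 70% of its speed; a pose out of reach is approached as far as the arm can. OPENING is the finger opening in m, set as the command begins (- or left out keeps the last). The fingers move at their own pace and stop on an object; FORCE is the grip in N (left out, the last holds). Time passes only in rows, so rows that do not move let the fingers close. It prints the time, the measured TCP pose, the force, the opening and the grip force at its end. Input that does not fit is refused with a message, and nothing moves.
- env.get_state(): the state, without advancing time (a new reading comes with each control period).
- env.read_camera(name): name is "scene" or "top"; returns a dict with "image" (420x560x3 uint8, red, green, blue), "K" (3x3 intrinsics, pixels), "R" (3x3) and "t" (3): a world point X has camera coordinates R X + t. Camera axes: x right, y down, z forward; pixel columns grow to the right and rows downward; lengths in m; the calibration is good to about 2 mm. A picture is of the moment at which its call begins. There is no depth.
- env.hand_in(): hands the job in; it is judged then, once.
The state is a dict: "clock": time; "joint_pos": joint angles; "qvel": joint speeds; "tau": joint torques, N m; "tcp_pos": TCP position; "orientation": TCP orientation; "wrist_force": force on the tool from outside, world axes, zero at the start; "ft_torque": the same for the moment, N m; "finger_gap": finger opening in m; "grip_force": force on a finger pad.
Only numpy, scipy, OpenCV 4.12 (cv2) and the standard library are available. Lean on these libraries where they do the work, as an engineer would, in place of code of your own. Each camera call takes 0.05 s, during which the arm holds its last target. There are 200 camera calls.

## Task

One of the two small screw presses has a glued glass coaster on its bed: wind that press down by its crank (clockwise seen from above) until the foot just touches the glass, then give it a quarter of a turn more and let go. Do not go far beyond that or the glass cracks, do not shift the coaster, and leave the empty press as it is.

Things in the scene. Friction and masses are not known exactly. Their poses are not given: they have to be found in the camera images.
- knob_grip (a point): Loaded press's crank knob: upright wooden handle, 22 mm diameter, 48 mm tall, spinning freely on its pin. The point is on its axis, 22 mm below its top, 28 mm above the crank arm. It moves in a level circle of 70 mm radius about the screw axis, 240 mm above the bench at all times; clockwise from above winds down. Stiff (2 to 3 N at the knob), stays where left. Its own axes mean nothing.
- foot_pad (a point): Centre of the underside of the loaded press's round steel foot (56 mm diameter). It lies on the upright screw axis, so its x, y are the centre of the crank's circle. It starts 3 to 10 mm above the coaster and comes down 30 mm per full turn of the crank until it meets the coaster, then stays there. The crank has at most 0.7 turn from fully up to its stop.
- foot (a joint): How far the loaded press's foot has been pushed up its coil spring into the crosshead, in m: 0 while it hangs free; after contact it grows by 0.030 per full turn of the crank (0.0075 for a quarter turn). Spring 1.5 N per mm.
- coaster: The round glued coaster, loose, on the plywood bed of the loaded press under its foot: amber glass on cork, 98 mm diameter, 10 mm thick. Origin at the centre of its underside, z up, so its top is 10 mm above. The bed's height, and so the coaster's, differs from start to start.
- spare_knob_grip (a point): The same point on the crank knob of the other, identical press, whose bed is empty: to be left alone. Each press has a grey base 150 x 170 mm, two steel columns and a beam with its top 185 mm above the bench; only the crank stands above the beam. The two screw axes stand about 300 to 420 mm apart.

How it is judged:
On the way:
1. the foot has come down onto the coaster (value of joint foot above 0.0007 m and contact force between foot and coaster above 0.5 N), for 0.05 s.
At the end, for the whole second after the job is handed in: The foot stands on the coaster with the crank a quarter turn (within 30 degrees) past contact, that is the foot pushed 5 to 10 mm up its spring; the coaster lies flat, within 15 mm of the screw axis and of where it was; the empty press's knob is within 20 mm of where it was (value of joint foot between 0.005 and 0.01 m and horizontal distance between foot_pad and coaster below 0.015 m and angle between coaster's own z axis and vertical below 0.1 rad and distance of coaster from where it was at the start of the episode below 0.015 m and distance of spare_knob_grip from where it was at the start of the episode below 0.02 m); the robot touches nothing.
It fails at once if the glass is squeezed too hard: more than about 155 degrees past contact (value of joint foot above 0.013 m).
It fails at once if the empty press is cranked (distance of spare_knob_grip from where it was at the start of the episode above 0.02 m).
It also fails if it takes over 45 s, if anything falls off the work surface, if the arm or the gripper's body presses on something with over 40 N, if the wrist force passes 120 N, or if a joint passes its speed limit or range.

## Working session

There is one attempt and no reset: what is moved stays moved. The work goes in short steps, Python scripts to look and compute and a shell command to move; the robot and the scene stay as the last step left them, time stands still between calls to the robot, and variables do not carry over. Pictures are saved under pics/ and viewed, at most 10 in all, crops included, and the job is handed in when it is done.

```bash
ls; mkdir -p pics; python3 - <<'E'
from workcell import env
import cv2,numpy as np
for n in("scene","top"):
    c=env.read_camera(n); cv2.imwrite(f"pics/{n}0.png",c["image"][:,:,::-1]); print(n,c["K"].tolist(),np.round(c["R"],4).tolist(),c["t"].tolist())
    np.savez(f"{n}.npz",**c)
s=env.get_state();print(s)
E
```

```text
nudge.py
pics
workcell.py
scene [[520.8559383162716, 0.0, 281.7087469478562], [0.0, 520.8559383162716, 212.36893391650636], [0.0, 0.0, 1.0]] [[-0.8236, -0.5672, 0.0019], [-0.5169, 0.7493, -0.414], [0.2334, -0.3419, -0.9103]] [0.4585758552289027, 0.4116196363571544, 0.9422555320345248]
top [[421.1764685150255, 0.0, 277.7858383922818], [0.0, 421.1764685150255, 212.88716650874116], [0.0, 0.0, 1.0]] [[-0.0235, -0.9997, -0.0111], [-0.9861, 0.025, -0.1645], [0.1648, 0.0071, -0.9863]] [-0.03828428136597723, 0.5891846043148795, 0.8074199555227997]
{'clock': 0.1, 'joint_pos': array([ 1.10637808e+00,  3.13927110e-01,  4.50965325e-02,  1.30359026e+00,
       -2.00543263e-05,  1.43118532e+00]), 'qvel': array([-0.00042269, -0.0017424 ,  0.00388062,  0.00051432,  0.00296364,
        0.00176199]), 'tau': array([ 2.41759168e-03, -4.81719553e+01,  2.99247891e+01,  1.25590700e-02,
       -1.89744324e-04, -1.76777963e-06]), 'tcp_pos': array([0.18333061, 0.54455364, 0.25249859]), 'orientation': array([-2.32027011e-04,  1.61690603e-01,  9.86841167e-01, -7.78473394e-04]), 'wrist_force': array([ 0.27309259, -0.46358291,  0.11300744]), 'ft_torque': array([0.01476653, 0.02822325, 0.02309337]), 'grip_force': 0.0, 'finger_gap': 0.08504745849119313}
```

View pics/scene0.png

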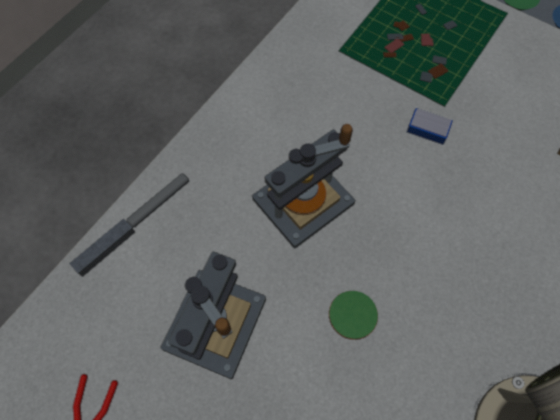

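View pics/top0.png

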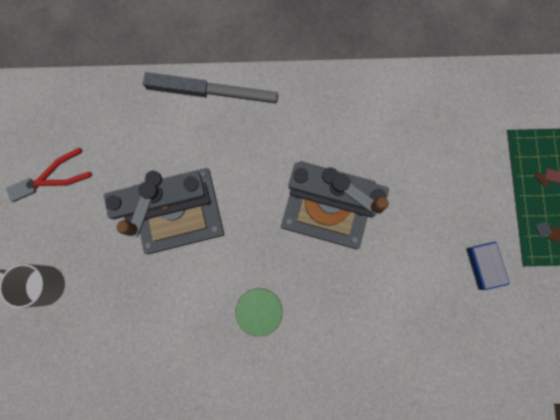

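The loaded press, with the amber coaster, is at top (330,200) and scene (305,190). Its knob is at top (381,203) and scene (346,133). The empty press is at top (165,215), with its knob at (126,227). Next I'll measure the knob by colour mask and enlarge the view of the crank.

```bash
cat > h.py <<'E'
import numpy as np,cv2
def ray(c,uv):
    d=c["R"].T@np.linalg.inv(c["K"])@np.array([*uv,1.]); o=-c["R"].T@c["t"]; return o,d
def plane(c,uv,z):
    o,d=ray(c,uv); return o+d*(z-o[2])/d[2]
def tri(c1,p1,c2,p2):
    P=[c["K"]@np.c_[c["R"],c["t"]] for c in(c1,c2)]
    X=cv2.triangulatePoints(P[0],P[1],np.array(p1,float).reshape(2,1),np.array(p2,float).reshape(2,1)); return (X[:3]/X[3]).ravel()
def proj(c,X):
    p=c["K"]@(c["R"]@X+c["t"]); return p[:2]/p[2]
def blobs(img,box,lo,hi,amin=20):
    h=cv2.cvtColor(img,cv2.COLOR_RGB2HSV); m=cv2.inRange(h,np.array(lo),np.array(hi)); k=np.zeros_like(m); x0,y0,x1,y1=box; k[y0:y1,x0:x1]=m[y0:y1,x0:x1]
    n,l,s,c=cv2.connectedComponentsWithStats(k); return [(s[i].tolist(),c[i]) for i in range(1,n) if s[i,4]>=amin]
E
python3 - <<'E'
from h import *
S=dict(np.load("scene.npz"));T=dict(np.load("top.npz"))
for c,b in((S,(325,110,370,155)),(T,(365,185,400,220)),(S,(205,310,240,345)),(T,(110,210,140,242))):
    print([(s,k.round(1)) for s,k in blobs(c["image"],b,(3,90,30),(18,255,255),15)])
a=cv2.resize(S["image"][110:250,240:370],None,fx=3,fy=3,interpolation=2)
b=cv2.resize(T["image"][150:260,270:400],None,fx=3,fy=3,interpolation=2)
o=np.zeros((420,780,3),np.uint8);o[:,:390]=a;o[:330,390:]=b
cv2.imwrite("pics/crop.png",o[:,:,::-1])
E
```

```text
[([340, 124, 12, 20, 174], array([345.3, 133.8]))]
[([372, 197, 16, 15, 172], array([379.5, 204. ]))]
[([215, 318, 16, 17, 198], array([222.5, 326.1]))]
[([117, 221, 19, 14, 187], array([126.2, 227.6]))]
```

View pics/crop.png

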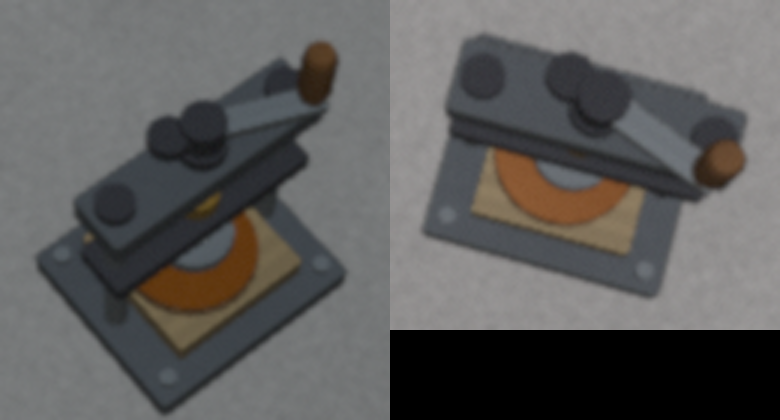

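The crop shows the hub top at scene (308,150.7) and top (341,182), with the counterweight behind it. The foot's grey disc is partly visible on the amber coaster.

```bash
python3 - <<'E'
from h import *
S=dict(np.load("scene.npz"));T=dict(np.load("top.npz"))
for c in(S,T): print("cam",-c["R"].T@c["t"])
k=tri(S,(345.3,133.8),T,(379.5,204.));print("knob tri",k, plane(S,(345.3,133.8),.238),plane(T,(379.5,204.),.238))
h=tri(S,(308,150.7),T,(341,182));print("hub",h,"r",np.hypot(*(k-h)[:2]))
k2=tri(S,(222.5,326.1),T,(126.2,227.6));print("spare",k2)
# base corners' bolts for axis check (base top ~z?)
for c,b in((S,(245,140,365,250)),(T,(275,155,395,250))):
  for s,q in blobs(c["image"],b,(8,150,90),(20,255,255),40): print(s,q.round(1))
h=h.copy()
for z in(.1,.23): print(proj(S,np.r_[h[:2],z]),proj(T,np.r_[h[:2],z]))
v=k-h;print("angle",np.degrees(np.arctan2(v[1],v[0])),"reach",np.hypot(*h[:2]))
E
```

```text
cam [0.37057683 0.27384226 1.02725423]
cam [ 0.44703704 -0.05871599  0.8928838 ]
knob tri [ 0.56702784 -0.21506251  0.23671113] [ 0.56684759 -0.21425502  0.238     ] [ 0.5665798 -0.2147831  0.238    ]
hub [ 0.60919944 -0.15927984  0.21508661] r 0.06992960764358454
spare [0.53887621 0.18429505 0.24004824]
[288, 182, 38, 30, 434] [309.8 201.3]
[306, 200, 43, 24, 451] [324.2 213.9]
[305.25056777 180.53973059] [332.78958997 196.23190153]
[308.38568716 146.3321096 ] [342.26960537 179.83834211]
angle -127.08921511658882 reach 0.6296777107122011
```
r = 69.9. Excellent. Center (0.6092,-0.1593), knob (0.567,-0.215) angle -127°. Clockwise: angle decreases: -127 → -180 → +90 side... Going -y→-x→+y→+x. So total 126 to 210° winding: end angle -253..-337 = 107.. 23°. Knob end at x up to 0.609+0.064, |r| ≤0.7. Reach fine.

The checks agree: knob z is 0.237 (expected about 0.238) and the crank radius is 69.9 mm. I'll record averaged baseline images first, then move toward the knob.

```bash
cat >> h.py <<'E'
def grab(env,tag,n=4):
    for c in("scene","top"):
        f=[env.read_camera(c)["image"].astype(np.float32) for _ in range(n)]
        np.save(f"{tag}_{c}.npy",np.mean(f,0)); print(c,"noise",np.std(f,0).mean().round(2))
def totool(env,goal):
    from scipy.spatial.transform import Rotation as Ro
    s=env.get_state();w,x,y,z=s["orientation"];R=Ro.from_quat([x,y,z,w]).as_matrix()
    print("t",s["clock"].__round__(2),"tcp",s["tcp_pos"].round(4),"tool delta",(R.T@(np.array(goal)-s["tcp_pos"])).round(4),"yaw y",np.degrees(np.arctan2(R[1,1],R[0,1])).round(2),"tilt",R[:,2].round(4))
E
python3 - <<'E'
from h import *
from workcell import env
grab(env,"base",4)
totool(env,(.567,-.215,.33))
E
echo '[[[-0.02, -0.02, -0.05], [0, 0, 0]], [[-0.07, -0.065, -0.08], [0, 0, -0.1]], [[-0.11, -0.105, -0.08], [0, 0, -0.2]], [[-0.15, -0.145, -0.08], [0, 0, -0.325]], [[-0.19, -0.185, -0.08], [0, 0, -0.325]], [[-0.23, -0.225, -0.08], [0, 0, -0.325]], [[-0.27, -0.265, -0.08], [0, 0, -0.325]], [[-0.31, -0.305, -0.08], [0, 0, -0.325]]]' > m.json && python3 nudge.py m.json 0.05
python3 -c "
from h import *
from workcell import env
totool(env,(.567,-.215,.33))"
```

```text
scene noise 0.51
top noise 0.67
t 0.5 tcp [0.1835 0.545  0.2533] tool delta [-0.606  -0.5978 -0.0768] yaw y 71.39 tilt [-0.  0. -1.]
clock: 1.5
tcp_pos: [0.3805, 0.1553, 0.3336]
orientation: [0.001, -0.0, 1.0, 0.0]
wrist_force: [1.2, 0.4, 0.5]
finger_gap: 0.0499
grip_force: 0.0
t 1.5 tcp [0.3805 0.1553 0.3336] tool delta [-0.1864 -0.3704  0.0037] yaw y 90.02 tilt [ 1.2e-03  4.0e-04 -1.0e+00]
```

```bash
echo '[[[-0.023, -0.046, 0], [0, 0, 0]], [[-0.046, -0.092, 0], [0, 0, 0]], [[-0.07, -0.139, 0], [0, 0, 0]], [[-0.093, -0.185, 0], [0, 0, 0]], [[-0.116, -0.231, 0], [0, 0, 0]], [[-0.14, -0.278, 0], [0, 0, 0]], [[-0.163, -0.324, 0], [0, 0, 0]], [[-0.186, -0.37, 0], [0, 0, 0]]]' > m.json && python3 nudge.py m.json 0.05
python3 - <<'E'
from h import *
from workcell import env
totool(env,(.567,-.215,.243))
c=env.read_camera("scene");d=env.read_camera("top")
cv2.imwrite("pics/hover.png",cv2.resize(np.hstack([c["image"][60:300,180:460],d["image"][90:330,230:510]]),None,fx=1.4,fy=1.4)[:,:,::-1])
E
```

```text
clock: 2.5
tcp_pos: [0.5666, -0.2146, 0.3334]
orientation: [0.0, 0.0, 1.0, 0.0]
wrist_force: [0.7, 1.2, 0.2]
finger_gap: 0.0501
grip_force: 0.0
t 2.5 tcp [ 0.5666 -0.2146  0.3334] tool delta [-0.0003 -0.0004  0.0904] yaw y 90.0 tilt [ 5.e-04  0.e+00 -1.e+00]
```

View pics/hover.png

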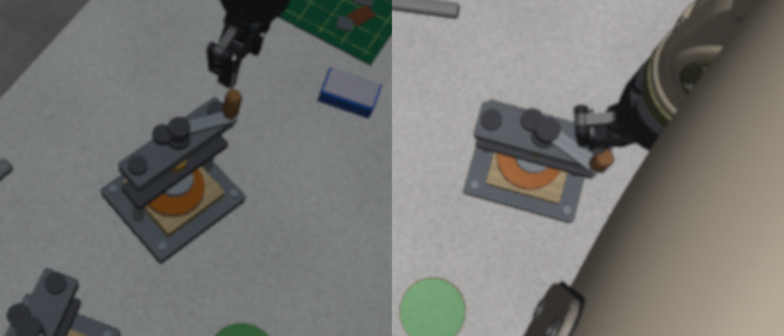

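The gripper hovers over the knob, and the press is still visible. I'll descend and grip.

```bash
echo '[[[0, 0, 0.03], [0, 0, 0]], [[0, 0, 0.06], [0, 0, 0]], [[0, 0, 0.08], [0, 0, 0]], [[0, 0, 0.09], [0, 0, 0]], [[0, 0, 0.09], [0, 0, 0]]]' > m.json && python3 nudge.py m.json 0.05
echo '[[[0, 0, 0], [0, 0, 0]], [[0, 0, 0], [0, 0, 0]], [[0, 0, 0], [0, 0, 0]], [[0, 0, 0], [0, 0, 0]]]' > m.json && python3 nudge.py m.json 0.01 25
python3 - <<'E'
from h import *
from workcell import env
totool(env,(.567,-.215,.243))
print(env.get_state()["wrist_force"])
E
```

```text
clock: 3.22
tcp_pos: [0.5657, -0.2125, 0.2431]
orientation: [-0.0, -0.0, 1.0, 0.0]
wrist_force: [0.4, -0.2, -0.0]
finger_gap: 0.0497
grip_force: 0.0
clock: 3.72
tcp_pos: [0.5665, -0.2133, 0.2445]
orientation: [0.001, -0.0, 1.0, -0.001]
wrist_force: [-1.9, -0.9, 6.7]
finger_gap: 0.0211
grip_force: 25.5
t 3.73 tcp [ 0.5665 -0.2133  0.2445] tool delta [-0.0005 -0.0017  0.0015] yaw y 90.01 tilt [ 0.0019 -0.001  -1.    ]
[-1.94818659 -0.86353943  6.68400094]
```

```bash
echo '[[[0.009, 0.008, 0], [0, 0, 0]], [[0.0166, 0.0178, 0], [0, 0, 0]], [[0.0223, 0.0285, 0], [0, 0, 0]], [[0.0223, 0.0285, 0], [0, 0, 0]]]' > m.json && python3 nudge.py m.json
python3 - <<'E'
from h import *
from workcell import env
grab(env,"a30",2)
totool(env,(.567,-.215,.243)); print(env.get_state()["wrist_force"])
o=[]
for t in("base","a30"):
    o.append(np.hstack([np.load(f"{t}_scene.npy")[150:240,250:360],np.load(f"{t}_top.npy")[150:240,275:385]]))
cv2.imwrite("pics/a30.png",cv2.resize(np.vstack(o),None,fx=3.3,fy=3.3,interpolation=2)[:,:,::-1])
E
```

```text
clock: 4.22
tcp_pos: [0.5446, -0.1832, 0.2445]
orientation: [0.002, -0.001, 1.0, 0.0]
wrist_force: [2.8, 2.9, 7.6]
finger_gap: 0.021
grip_force: 25.7
scene noise 0.36
top noise 0.46
t 4.42 tcp [ 0.5448 -0.1837  0.2445] tool delta [-0.0221 -0.0314  0.0016] yaw y 90.07 tilt [ 3.3e-03  8.0e-04 -1.0e+00]
[3.11625805 3.98857007 8.7388622 ][ WARN:0@2.677] global loadsave.cpp:1063 imwrite_ Unsupported depth image for selected encoder is fallbacked to CV_8U.
```

View pics/a30.png

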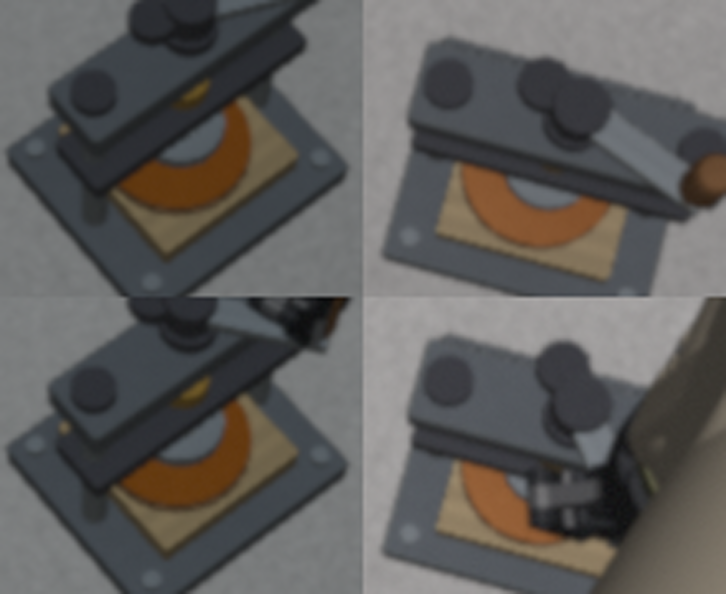

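The foot's grey disc and the crosshead edge stay visible in the scene view. The top view is now blocked by the arm. I'll fit the foot and coaster rims from the baseline pictures, and track the foot's edge at subpixel level in the scene view.

```bash
cat >> h.py <<'E'
C=np.array([.6092,-.1593])
def prof(img,c,ang,z,r0,r1,n=121,ctr=C):
    "R-B along a radial line at height z, subpixel sampled"
    r=np.linspace(r0,r1,n); P=np.array([proj(c,np.r_[ctr+q*np.array([np.cos(ang),np.sin(ang)]),z]) for q in r]).astype(np.float32)
    f=(img[...,0]-img[...,2]).astype(np.float32)
    return r,P,cv2.remap(f,P[:,0].copy(),P[:,1].copy(),cv2.INTER_CUBIC).ravel()
E
python3 - <<'E'
from h import *
S=dict(np.load("scene.npz"));T=dict(np.load("top.npz"))
for n,c,angs in(("scene",S,(120,150,180,210)),("top",T,(165,190,215))):
  im=np.load(f"base_{n}.npy")
  for a in angs:
    r,P,v=prof(im,c,np.radians(a),.05,0,.065,27); print(n,a,P[0].round(0),v.astype(int).tolist())
E
```

```text
scene 120 [304. 192.] [-7, -10, -12, -13, -13, -11, -7, 1, 36, 74, 82, 81, 82, 81, 81, 81, 81, 80, 79, 60, 35, 30, 33, 35, 34, 34, 33]
scene 150 [304. 192.] [-7, -11, -13, -13, -12, -12, -9, 0, 32, 69, 81, 78, 80, 81, 81, 81, 80, 79, 69, 43, 32, 32, 33, 27, 15, 0, -9]
scene 180 [304. 192.] [-7, -10, -12, -13, -12, -12, -12, -9, 4, 47, 75, 80, 81, 80, 81, 80, 81, 76, 54, 33, 32, 33, 33, 30, 20, 7, -5]
scene 210 [304. 192.] [-7, -8, -11, -12, -13, -12, -12, -12, -12, -9, 14, 59, 79, 80, 81, 80, 79, 74, 50, 36, 34, 34, 35, 35, 34, 34, 33]
top 165 [330. 201.] [4, -3, -4, -2, -6, -9, -9, -9, -10, 0, 50, 82, 84, 85, 85, 84, 84, 84, 80, 57, 39, 39, 33, 13, -5, -7, -8]
top 190 [330. 201.] [4, -2, -4, -2, -5, -7, -10, -9, -9, -2, 39, 78, 84, 85, 84, 84, 84, 84, 72, 45, 38, 38, 39, 39, 39, 28, 8]
top 215 [330. 201.] [4, 0, -4, -4, -3, -3, -4, -8, -10, -9, 8, 59, 81, 83, 84, 84, 84, 81, 58, 41, 39, 39, 39, 41, 41, 42, 39]
```

```bash
cat >> h.py <<'E'
from scipy.optimize import least_squares
def edge(img,c,a,z,r0,r1,thr,up,ctr=C):
    r,P,v=prof(img,c,a,z,r0,r1,131,ctr); s=(v>thr) if up else (v<thr)
    i=np.argmax(s); 
    if i==0: return None
    t=(thr-v[i-1])/(v[i]-v[i-1]); return P[i-1]+t*(P[i]-P[i-1])
def pts(img,c,angs,which):
    L=[edge(img,c,np.radians(a),.05,.012,.04,36,True) if which=="foot" else edge(img,c,np.radians(a),.05,.035,.06,57,False) for a in angs]
    return [p for p in L if p is not None]
def fit(sets,r,xy=None):
    def res(q):
        x=np.r_[xy,q] if xy is not None else q
        return np.concatenate([[np.hypot(*(plane(c,p,x[2])[:2]-x[:2]))-r for p in L] for c,L in sets])
    s=least_squares(res,[.05] if xy is not None else [.609,-.159,.05]); return s.x, np.sqrt(np.mean(s.fun**2)), np.sqrt(np.diag(np.linalg.inv(s.jac.T@s.jac)))*np.std(s.fun)
SA=np.arange(120,216,5);TA=np.arange(160,221,5)
E
python3 - <<'E'
from h import *
S=dict(np.load("scene.npz"));T=dict(np.load("top.npz"))
b,t,a=[np.load(f) for f in("base_scene.npy","base_top.npy","a30_scene.npy")]
f=fit([(S,pts(b,S,SA,"foot")),(T,pts(t,T,TA,"foot"))],.028);print("foot",f)
k=fit([(S,pts(b,S,SA,"c")),(T,pts(t,T,TA,"c"))],.049);print("coaster",k)
for n,im in(("base",b),("a30",a)):
    print(n,"foot z scene only",fit([(S,pts(im,S,SA,"foot"))],.028,f[0][:2]),"xy C",fit([(S,pts(im,S,SA,"foot"))],.028,C), "coaster z",fit([(S,pts(im,S,SA,"c"))],.049,k[0][:2])[0])
E
```

```text
foot (array([ 0.61001123, -0.15898237,  0.06658824]), np.float64(0.0003035251402359534), array([0.0002163 , 0.00040739, 0.00097263]))
coaster (array([ 0.61128072, -0.15529624,  0.05688132]), np.float64(0.0007545977119766348), array([0.00052384, 0.00100259, 0.00257949]))
base foot z scene only (array([0.06673516]), np.float64(0.0003246058477629814), array([0.00019076])) xy C (array([0.06798998]), np.float64(0.000680452715446108), array([0.0003861])) coaster z [0.05752573]
a30 foot z scene only (array([0.06429377]), np.float64(0.00025514733167529086), array([0.00015189])) xy C (array([0.06557784]), np.float64(0.000645515385417016), array([0.00037038])) coaster z [0.05703023]
```

A 30° turn moved the foot 2.44 mm (2.5 expected), so the foot-height tracking works well. I'll continue in 20° steps.

```bash
cat > look.py <<'E'
import sys
from h import *
from workcell import env
S=dict(np.load("scene.npz")); FX=np.array([.6100,-.1590])
f=[env.read_camera("scene")["image"].astype(np.float32) for _ in range(3)]; im=np.mean(f,0); np.save(sys.argv[1]+"_scene.npy",im)
q=env.get_state(); v=q["tcp_pos"][:2]-C
P=pts(im,S,SA,"foot"); z=fit([(S,P)],.028,FX)
print("t",round(q["clock"],2),"tcp",q["tcp_pos"].round(4),"r",np.hypot(*v).round(4),"theta",np.degrees(np.arctan2(v[1],v[0])).round(1),"foot z mm",(z[0]*1e3).round(2),"rms",round(z[1]*1e3,2),"n",len(P),"F",q["wrist_force"].round(1),"coaster",(fit([(S,pts(im,S,SA,"c"))],.049)[0]*1e3).round(1))
E
echo '[[[0.0038, 0.0117, 0], [0, 0, 0]], [[0.0055, 0.0237, 0], [0, 0, 0]], [[0.0055, 0.0237, 0], [0, 0, 0]]]' > m.json && python3 nudge.py m.json >/dev/null; python3 look.py s50
echo '[[[-0.0004, 0.0122, 0], [0, 0, 0]], [[-0.003, 0.0242, 0], [0, 0, 0]], [[-0.003, 0.0242, 0], [0, 0, 0]]]' > m.json && python3 nudge.py m.json  >/dev/null; python3 look.py s70
```

```text
t 4.95 tcp [ 0.5402 -0.1604  0.2445] r 0.069 theta -179.1 foot z mm [62.86] rms 0.17 n 20 F [4.9 2.3 5.9] coaster [ 616.6 -165.2   31.9]
t 5.47 tcp [ 0.5437 -0.1369  0.2445] r 0.0692 theta 161.1 foot z mm [60.96] rms 0.31 n 20 F [7.9 0.5 5. ] coaster [ 616.2 -164.3   33.9]
```

```bash
echo '[[[-0.005, 0.0113, 0], [0, 0, 0]], [[-0.012, 0.0216, 0], [0, 0, 0]], [[-0.012, 0.0216, 0], [0, 0, 0]]]' > m.json && python3 nudge.py m.json >/dev/null; python3 look.py s90
echo '[[[-0.0082, 0.0091, 0], [0, 0, 0]], [[-0.0178, 0.0166, 0], [0, 0, 0]], [[-0.0178, 0.0166, 0], [0, 0, 0]]]' > m.json && python3 nudge.py m.json  >/dev/null; python3 look.py s110
```

```text
t 6.0 tcp [ 0.5552 -0.1155  0.2445] r 0.0695 theta 141.0 foot z mm [59.61] rms 0.24 n 20 F [ 5.  -0.9  5.7] coaster [ 616.4 -165.    32.4]
t 6.53 tcp [ 0.5728 -0.0995  0.2445] r 0.0699 theta 121.3 foot z mm [59.67] rms 0.24 n 20 F [ 3.8 -2.9  6.4] coaster [ 615.6 -163.2   36.6]
```

The foot stops at z = 59.6 mm. Contact was at a sweep of about 87°, and the crank is now about 23° past it. The target is θ ≈ 54.5°, 67° further.

```bash
echo '[[[-0.0107, 0.0055, 0], [0, 0, 0]], [[-0.0224, 0.009, 0], [0, 0, 0]], [[-0.0344, 0.0105, 0], [0, 0, 0]], [[-0.0466, 0.01, 0], [0, 0, 0]], [[-0.0466, 0.01, 0], [0, 0, 0]]]' > m.json && python3 nudge.py m.json >/dev/null; python3 look.py s150
echo '[[[-0.012, -0.0026, 0], [0, 0, 0]], [[-0.0233, -0.0071, 0], [0, 0, 0]], [[-0.0306, -0.0115, 0], [0, 0, 0]], [[-0.0306, -0.0115, 0], [0, 0, 0]]]' > m.json && python3 nudge.py m.json  >/dev/null; python3 look.py s177
```

```text
t 7.3 tcp [ 0.6185 -0.0892  0.2445] r 0.0707 theta 82.5 foot z mm [59.81] rms 0.25 n 20 F [ 0.9 -2.8  8.2] coaster [ 615.1 -162.3   38.6]
t 7.95 tcp [ 0.6489 -0.1003  0.2446] r 0.0711 theta 56.1 foot z mm [59.9] rms 0.25 n 20 F [ 1.2 -0.4  7.7] coaster [ 614.  -160.1   43.7]
```

```bash
echo '[[[0, 0, 0], [0, 0, 0]], [[0, 0, 0], [0, 0, 0]], [[0, 0, 0], [0, 0, 0]]]' > m.json && python3 nudge.py m.json 0.05
echo '[[[0, 0, -0.03], [0, 0, 0]], [[0, 0, -0.07], [0, 0, 0]], [[0, 0, -0.11], [0, 0, 0]], [[0.05, -0.03, -0.12], [0, 0, 0]], [[0.09, -0.06, -0.12], [0, 0, 0]], [[0.13, -0.1, -0.12], [0, 0, 0]], [[0.17, -0.14, -0.12], [0, 0, 0]], [[0.17, -0.18, -0.12], [0, 0, 0]]]' > m.json && python3 nudge.py m.json
echo '[[[0, -0.05, 0], [0, 0, 0]], [[0, -0.1, 0], [0, 0, 0]], [[0, -0.15, 0], [0, 0, 0]], [[0, -0.15, 0], [0, 0, 0]]]' > m.json && python3 nudge.py m.json
python3 look.py end
python3 - <<'E'
from h import *
from workcell import env
c=env.read_camera("scene");d=env.read_camera("top")
cv2.imwrite("pics/end.png",cv2.resize(np.hstack([c["image"][60:300,180:460],d["image"][90:330,230:510]]),None,fx=1.4,fy=1.4)[:,:,::-1])
for i,b in((c,(285,110,350,175)),(d,(290,130,350,205)),(c,(205,310,240,345))):
    print([(s,k.round(1)) for s,k in blobs(i["image"],b,(3,90,30),(18,255,255),15)])
E
```

```text
clock: 8.32
tcp_pos: [0.6478, -0.0997, 0.2424]
orientation: [-0.001, -0.0, 1.0, 0.0]
wrist_force: [-0.9, -0.7, -0.2]
finger_gap: 0.05
grip_force: 0.0
clock: 9.32
tcp_pos: [0.4755, -0.2803, 0.364]
orientation: [-0.0, 0.001, 1.0, 0.0]
wrist_force: [1.2, -0.2, 0.8]
finger_gap: 0.0502
grip_force: 0.0
clock: 9.82
tcp_pos: [0.4775, -0.4333, 0.3605]
orientation: [-0.001, 0.002, 1.0, 0.001]
wrist_force: [-0.0, 0.3, 0.1]
finger_gap: 0.05
grip_force: 0.0
t 9.97 tcp [ 0.4782 -0.4293  0.363 ] r 0.3001 theta -115.9 foot z mm [59.38] rms 0.23 n 20 F [-0.6  0.8  1. ] coaster [ 618.6 -169.3   22.5]
[]
[([301, 148, 11, 16, 148], array([305.7, 155.6])), ([304, 201, 14, 4, 39], array([309.2, 202.9]))]
[([215, 318, 15, 17, 196], array([222.5, 326.1]))]
```

View pics/end.png

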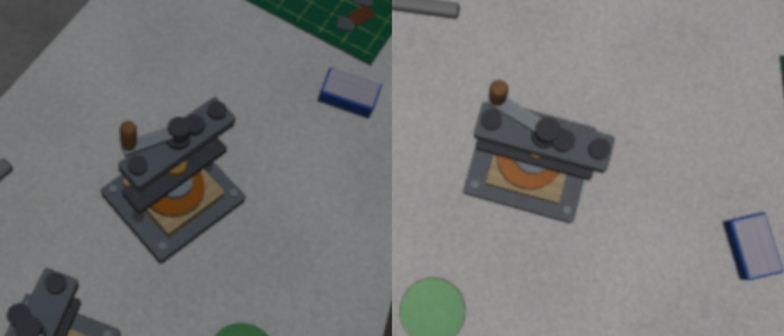

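The knob is now at top (305.7,155.6) and scene about (272,156). The spare knob hasn't moved. I'll check the final crank angle and the coaster against the baseline.

```bash
python3 - <<'E'
from h import *
from workcell import env
S=dict(np.load("scene.npz"));T=dict(np.load("top.npz"))
grab(env,"fin",4); a,t=np.load("fin_scene.npy"),np.load("fin_top.npy")
B=[(s,k) for s,k in blobs(a.astype(np.uint8),(260,140,285,172),(3,90,30),(18,255,255),60)];print(B)
for k in [tri(S,B[0][1],T,(305.7,155.6))]: v=k[:2]-C;print(k,np.hypot(*v),np.degrees(np.arctan2(v[1],v[0])))
v=plane(T,(305.7,155.6),.238)[:2]-C;print(np.degrees(np.arctan2(v[1],v[0])))
for n,i,j in(("base",np.load("base_scene.npy"),np.load("base_top.npy")),("fin",a,t)):
    for w,r in(("foot",.028),("c",.049)): print(n,w,fit([(S,pts(i,S,SA,w)),(T,pts(j,T,TA,w))],r)[0])
E
```

```text
scene noise 0.56
top noise 0.67
[([267, 147, 10, 20, 171], array([271.41520468, 156.07017544]))]
[ 0.64873958 -0.10112136  0.23890257] 0.0703429643750967 55.79904859480011
55.67003131855669
base foot [ 0.61001123 -0.15898237  0.06658824]
base c [ 0.61128072 -0.15529624  0.05688132]
fin foot [ 0.61011094 -0.15911753  0.05886045]
fin c [ 0.61124589 -0.15529694  0.05682265]
```

The sweep was 177° (14.8 mm of screw travel) and the foot came down about 7.5 mm. The spring is therefore compressed about 7.2 mm, inside the 5–10 mm window. The coaster has not moved.

```bash
python3 -c "
from workcell import env
print(env.hand_in())"
```

```text
the job is handed in; nothing more can be done
None
```

I wound the loaded press about 90° past contact (foot about 7.2 mm up its spring by camera), released the knob with the coaster and the empty press unmoved, and handed the job in; no verdict was returned.

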